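# Turn the isolator dial onto its pin and press it home

## Robot

A 6-joint arm with a two-finger parallel gripper is mounted at the origin on the work surface. World frame = base frame: x ahead of the robot, y to its left, z up, the work surface at z = 0. Lengths are in m, angles in rad, forces in N, time in s.
With the tool pointing down it reaches from about 0.25 to 0.775 m from the base axis. Payload 8.9 kg.
Tool frame: the origin (TCP) lies between the finger pads; the fingertips stand 14 mm ahead of it and the grasp point (between the pads) lies 5 mm behind it; z points along the fingers, y is the direction in which the jaws open and shut (so a half turn about z gives the same grasp; the last joint's range is limited). The gripper opens to 85 mm and grips with 20 to 120 N. Pads are 22 mm wide; open, the fingers measure 114 mm over their backs; the gripper's body (76 mm by 85 mm) begins 54 mm behind the grasp point. The pads swing forward as they close: fully open they stand 13 mm farther back than shut.
Start: joints at [-1.259, 0.291, -0.153, 1.127, 0, 1.431], TCP at [0.229, -0.473, 0.245] pointing down, gripper open.
Joint ranges: [-2.52, 2.52], [-0.91, 1.74], [-1.3, 1.37], [-1.96, 2.02], [-1.52, 1.47], [-3.14, 3.14]. Speed limits (rad/s): [2.22, 2.22, 2.79, 3.14, 3.14, 3.14].

## Interface

Orientations are given as a unit quaternion [x, y, z, w].
In Python, from station import read_state, camera, sign_off gives the robot as it stands. The module is installed in compiled form; this text tells all that it offers.
- The arm moves only by the tool play_rows, never from a script. Its argument "targets" is a list of rows, each a list of 2 entries, a list of its own where there are three numbers: the shift along the tool's x, y, z in m, then the turn about the tool's z in rad. A call has 1 to 12 rows; each row shifts and turns the pose as measured when the row begins, along the tool's axes as they then stand; what a row does not reach is not made up. A row lasts 1/10 s, in which the tool goes at most 50 mm and 8.59 degrees, less where a joint would pass 70% of its speed; a pose out of reach is approached as far as the arm can. A call with a gripper value outside its range is refused whole. "claw" is the finger opening in m, from 0 to 0.0854, set as the call begins (left out, the last holds). The fingers move at their own pace and stop on an object; "squeeze" is the grip in N (left out, the last holds). Time passes only in rows, so rows that do not move let the fingers close. It gives the time, the measured TCP pose, the force and the opening at its end, in the units of the state.
- read_state(): the state, without advancing time (a new reading comes with each control period).
- camera(name): name is "scene" or "top" or "wrist"; returns a dict with "img" (384x512x3 uint8, red, green, blue), "fx", "fy", "cx", "cy" (pixels), "extrinsics" (4x4, takes a point from camera to world coordinates); the wrist camera has in their place "T_tool_cam" (4x4, takes a point from camera to tool coordinates, whose origin is the TCP and whose axes are the flange's). Camera axes: x right, y down, z forward; pixel columns grow to the right and rows downward; lengths in m; the calibration is good to about 2 mm. A picture is of the moment at which its call begins: read the wrist's pose just before it. There is no depth.
- sign_off(): hands the job in, once; it reports no verdict.
The state is a dict: "clock": time; "joint_positions": joint angles; "joint_vel": joint speeds; "joint_torque": joint torques, N m; "ee_pos": TCP position; "orientation": TCP orientation; "force": force on the tool from outside, world axes, zero at the start; "moment": the same for the moment, N m; "opening": finger opening in m.
Only numpy, scipy, OpenCV 4.12 (cv2) and the standard library are available. Lean on these libraries where they do the work, as an engineer would, in place of code of your own. Each camera call takes 0.05 s, during which the arm holds its last target. There are 200 camera calls.

## Task

With a fingertip, push the rib of the round dial on the white power unit, either way round, until the notch in the dial's rim stands over the steel locating pin; then press the dial down fully home over the pin and take the hand away. Only push and press: do not pinch the rib between the fingers or pull the dial up, and leave the loose things on and around the unit where they are.

Things in the scene. Friction and masses are not known exactly. Their poses are not given: they have to be found in the camera images.
- unit: white power unit, 320 x 280 x 70 mm (its x, y, z), lying flat and fixed on the bench with its flat top 70 mm above the bench. Origin: centre of its underside, straight below the dial's axis; x points from the dial towards the locating pin, z up.
- dial: plain grey round dial, 120 mm across, 10 mm thick, on an upright shaft in the middle of the unit's top. Origin: on the axis at the dial's underside (84 mm above the bench at the start, 72 when seated); x points to the notch, z up. It turns endlessly either way about z against about 0.08 N m of friction and stays where left; it starts 40 to 180 degrees off the pin, to either side, and never drops by itself
- rib_left: one half (the dial's +y flank) of the straight radial rib on the dial's top, opposite the notch (along the dial's -x). The whole rib is 10 mm thick, runs from 24 to 56 mm radius and stands 22 mm above the dial's top. Origin and axes as the dial
- rib_right: the rib's other half (the dial's -y flank), 5 mm thick like the first; origin and axes as the dial
- dial_center (a point): centre of the dial's top, on a low steel boss 32 mm across that stands 3 mm above the dial's top; the place to press (97 mm above the bench at the start, 85 mm when seated)
- notch (a point): middle of the notch, an open slot 16 mm wide cut right through the dial's rim from 37 mm radius outwards; this point is 50 mm from the axis, at the level of the dial's underside
- pin: locating pin: round steel, 10 mm thick, lying radially along the unit's +x on the unit's top, 40 to 82 mm from the dial's axis, its back 82 mm above the bench. Its outer end, in sight beside the dial, sits in an aluminium block 18 x 26 mm, 16 mm high, 89 mm from the axis. Same origin and axes as the unit
- pin_point (a point): point on the pin's back where the middle of the notch must come: 50 mm from the dial's axis, 82 mm above the bench
- dial_shaft (a joint): how far the dial is pressed down, m: 0 at the start, 0.012 fully home (hard stop), negative if pulled up. Moving it takes about 5 N, and it stays where it is left. Unless the notch stands over the pin (within about 3 mm at the notch) the pin stops it after about 2 mm.
- spacer: a loose brass spacer ring, 34 mm across and 14 mm high, lying on the unit's top near a corner; bystander; origin at the centre of its underside
- terminal: a loose black terminal strip, 20 x 56 x 14 mm, lying on the unit's top near a corner; bystander; origin at the centre of its underside
- spare_knob: a loose black knob, 36 mm across and 22 mm high, standing on the unit's top near a corner; bystander; origin at the centre of its underside
- screwdriver: a screwdriver lying on the bench beside the unit; bystander; origin at the middle of the tool
- wrench: a wrench lying on the bench on the other side of the unit; bystander; origin at the middle of the tool
- grease_tin: an upright tin, 60 mm across and 60 mm high, on the bench beyond the screwdriver; bystander; origin at the centre of its underside
- carton: a small cardboard carton, 90 x 60 x 50 mm, on the bench beyond the wrench; bystander; origin at the centre of its underside

How it is judged:
By the outcome, as a careful person would: the job done as asked, in the order asked, and still so for the second after the job is handed in, with the robot touching nothing.
It also fails if it takes over 54 s, if anything falls off the work surface, if the arm or the gripper's body presses on something with over 40 N, if the wrist force passes 120 N, or if a joint passes its speed limit or range.

## Working session

There is one attempt and no reset: what is moved stays moved. The work goes in short steps, Python scripts to look and compute and a tool call to move; the robot and the scene stay as the last step left them, time stands still between calls to the robot, and variables do not carry over. Pictures are saved under pics/ and viewed, about 8 in all and at most 12, crops included, and the job is handed in when it is done.

Besides the shell and the picture viewer there is one more tool, called after "Call:" as name([rows], argument=value, ...), one row to a line, values as JSON. play_rows: Moves the arm, as the interface text tells. Its arguments: {"type":"object","properties":{"targets":{"type":"array","items":{"type":"array"}},"claw":{"type":"number"},"squeeze":{"type":"number"}},"required":["targets"]}

```bash
mkdir -p pics; python3 - <<'E'
from station import *
import cv2,json,numpy as np
print(read_state())
for n in("top","scene"):
    c=camera(n); cv2.imwrite(f"pics/{n}0.png",cv2.resize(c["img"][:,:,::-1],None,fx=1.5,fy=1.5,interpolation=cv2.INTER_CUBIC))
    np.savez(f"{n}.npz",**{k:v for k,v in c.items()}); print(n,c["fx"],c["fy"],c["cx"],c["cy"],np.round(c["extrinsics"],4).tolist())
E
```

```text
{'clock': 0.0, 'joint_positions': array([-1.25929453e+00,  2.91259520e-01, -1.54131409e-01,  1.12668352e+00,
       -4.17925663e-06,  1.43147660e+00]), 'joint_vel': array([ 0.00158631, -0.00017101,  0.0002568 ,  0.00156099, -0.00092274,
       -0.00055794]), 'joint_torque': array([ 5.39769844e-04, -5.37149084e+01,  3.31365538e+01,  1.61150610e-02,
       -2.56437015e-04, -1.89602702e-06]), 'ee_pos': array([ 0.22860949, -0.47215083,  0.24474117]), 'orientation': array([ 9.74702182e-01,  2.23506709e-01, -5.70312148e-05, -6.36512663e-04]), 'force': array([-0.53664676,  0.22893808, -0.1524143 ]), 'moment': array([-0.04325959,  0.01211617, -0.00916718]), 'opening': 0.08532230080760612}
top 484.0962736752605 484.0962736752605 254.79671472707054 186.70256891723966 [[-0.0115, -0.9951, 0.0977, 0.4683], [-0.9999, 0.0104, -0.0116, 0.0544], [0.0106, -0.0978, -0.9951, 1.1875], [0.0, 0.0, 0.0, 1.0]]
scene 383.2163930411395 383.2163930411395 254.10901074780259 195.99343441013065 [[-0.1897, 0.6862, -0.7023, 1.1983], [0.9818, 0.1329, -0.1353, 0.1577], [0.0005, -0.7152, -0.6989, 0.7117], [0.0, 0.0, 0.0, 1.0]]
```

View pics/top0.png

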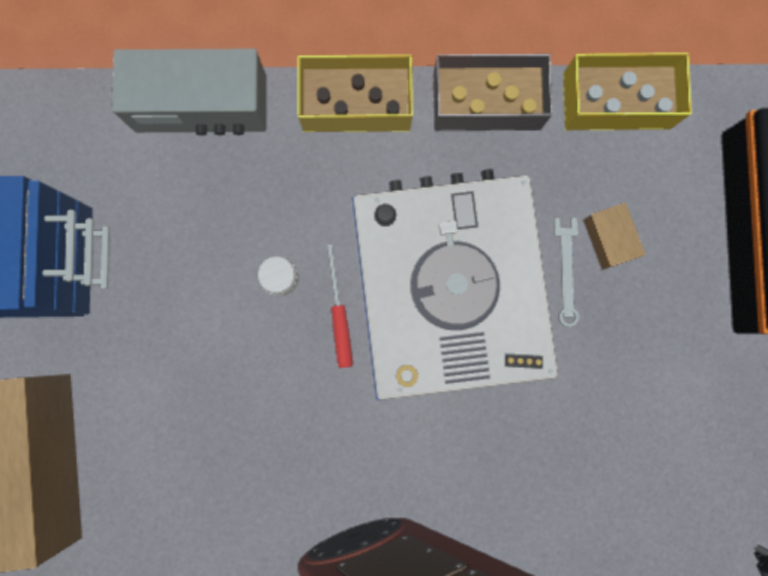

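View pics/scene0.png

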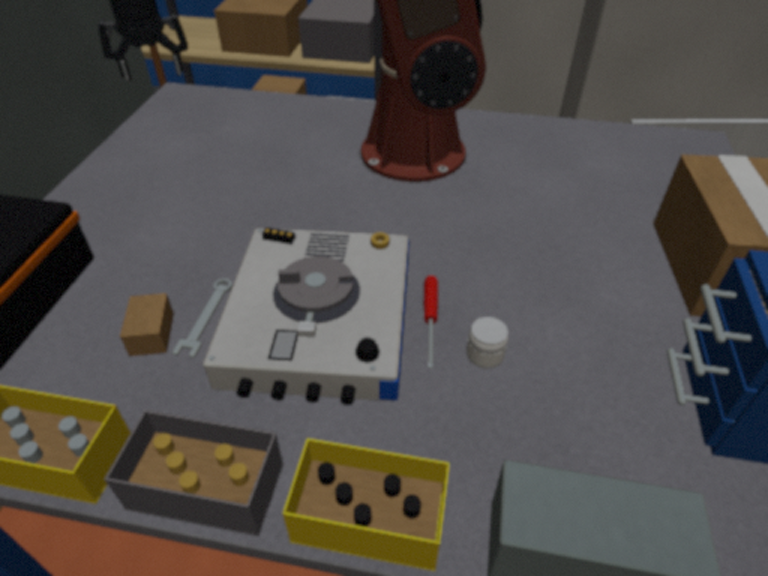

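The dial centre is at about (456,284) and the pin block at (448,227), in 1.5x top pixels. I need a crop to tell the notch from the rib.

```bash
python3 - <<'E'
import cv2,numpy as np
t=np.load("top.npz")["img"][:,:,::-1]; s=np.load("scene.npz")["img"][:,:,::-1]
a=cv2.resize(t[140:230,260:350],(540,540),interpolation=cv2.INTER_CUBIC)   # x6
b=cv2.resize(s[160:235,175:250],(260,260),interpolation=cv2.INTER_CUBIC)
im=np.zeros((540,800,3),np.uint8); im[:,:540]=a; im[:260,540:]=b
cv2.imwrite("pics/crop0.png",im)
E
```

```text
(no output)
```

View pics/crop0.png

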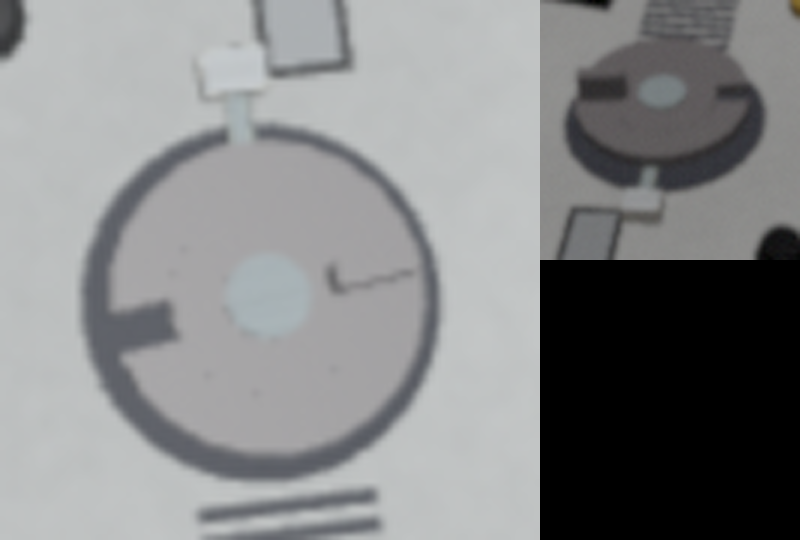

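The top view shows the notch on the left, with its inner end at crop (175,322) and its mouth at about (112,334). The rib is on the right, with its lower edge from (335,291) to (415,271). The boss is at (268,295), the pin at (239,118) and the block top at about (232,70).

```bash
cat > h.py <<'E'
import numpy as np
def ray(c,u,v,z):
    E=c["extrinsics"]; d=E[:3,:3]@np.array([(u-c["cx"])/c["fx"],(v-c["cy"])/c["fy"],1]); o=E[:3,3]
    return o+d*(z-o[2])/d[2]
E
python3 - <<'E'
from h import *
c=np.load("top.npz")
P=lambda u,v,z:ray(c,260+(u+.5)/6-.5,140+(v+.5)/6-.5,z)
b=P(268,295,.097);print("boss",b)
for n,u,v,z in[("pin",239,130,.080),("blk",232,70,.086),("notch_in",175,322,.094),("notch_mouth",112,334,.094),("rib_in",335,291,.094),("rib_out",415,271,.116),("rim_l",107,300,.094),("rim_r",426,300,.094),("rim_t",265,138,.094),("rim_b",265,453,.094)]:
    p=P(u,v,z);d=p-b;print(n,p.round(4),"r",np.hypot(*d[:2]).round(4),"az",np.degrees(np.arctan2(d[1],d[0])).round(1))
Q=lambda u,v,z:ray(c,(u+.5)/1.5-.5,(v+.5)/1.5-.5,z)
k=[Q(356,195,.07),Q(529,177,.07),Q(556,376,.07),Q(378,398,.07)]
print("unit centre",np.mean(k,0)); 
for i in range(4):
    d=k[i]-k[i-1];print(np.hypot(*d[:2]).round(4),np.degrees(np.arctan2(d[1],d[0])).round(1))
E
```

```text
boss [ 0.56952605 -0.07034889  0.097     ]
pin [ 0.6351 -0.0625  0.08  ] r 0.066 az 6.8
blk [ 0.6575 -0.0596  0.086 ] r 0.0886 az 6.9
notch_in [ 0.5599 -0.0353  0.094 ] r 0.0364 az 105.3
notch_mouth [ 0.5556 -0.0114  0.094 ] r 0.0606 az 103.3
rib_in [ 0.5711 -0.0961  0.094 ] r 0.0258 az -86.6
rib_out [ 0.5761 -0.123   0.116 ] r 0.0531 az -82.8
rim_l [ 0.5685 -0.0097  0.094 ] r 0.0607 az 90.9
rim_r [ 0.5673 -0.1306  0.094 ] r 0.0602 az -92.1
rim_t [ 0.6298 -0.0708  0.094 ] r 0.0603 az -0.5
rim_b [ 0.5101 -0.0683  0.094 ] r 0.0595 az 178.0
unit centre [ 0.56934573 -0.0705776   0.07      ]
0.3159 5.6
0.2733 -84.5
0.3123 -174.2
0.2744 96.3
```

The geometry agrees: rim radius 60 mm, block at 89 mm, notch opposite the rib. Working values:
- Centre: about (0.5695, -0.0705)
- Pin azimuth: about 6.3°
- Notch azimuth: about 104°
- Rib azimuth: about -76°

So I push the rib clockwise by about 98°. I'll shut the fingers, move above the far side of the rib, then turn the tool so its x points along the push.

Call:
play_rows([
  [[0.0417,-0.0139,0],0],
  [[0.0417,-0.0139,0],0],
  [[0.0417,-0.0139,0],0],
  [[0.0417,-0.0139,0],0],
  [[0.0417,-0.0139,0],0],
  [[0.0417,-0.0139,0],0],
  [[0.0417,-0.0139,0],0],
  [[0.0417,-0.0139,0],0],
  [[0.0417,-0.0139,0],0],
  [[0.0417,-0.0139,0],0],
  [[0.0417,-0.0139,0],0],
  [[0.0417,-0.0139,0],0],
], claw=0, squeeze=20)

```text
clock: 1.3
ee_pos: [0.6167, -0.0937, 0.241]
orientation: [0.976, 0.219, -0.002, -0.002]
force: [0.3, -1.4, -1.1]
opening: -0.0003
```

Call:
play_rows([
  [[0,0,0],-0.147],
  [[0,0,0],-0.147],
  [[0,0,0],-0.147],
  [[0,0,0],-0.147],
  [[0,0,0],-0.147],
  [[0,0,0],-0.147],
  [[0,0,0],-0.147],
  [[0,0,0],-0.147],
  [[0,0,0],-0.147],
  [[0,0,0],-0.147],
])

```text
clock: 2.3
ee_pos: [0.6183, -0.0861, 0.2343]
orientation: [0.564, 0.826, -0.001, -0.008]
force: [-0.3, 0.5, -0.2]
opening: -0.0001
```

Call:
play_rows([
  [[0,0,0],-0.147],
  [[0,0,0],-0.147],
  [[0,0,0],-0.147],
  [[0,0,0],-0.147],
  [[0,0,0],-0.147],
  [[0,0,0],-0.147],
  [[0,0,0],-0.147],
  [[0,0,0],-0.147],
  [[0,0,0],-0.147],
  [[0,0,0],-0.147],
])

```text
clock: 3.3
ee_pos: [0.6157, -0.0855, 0.2292]
orientation: [-0.15, 0.989, 0.006, -0.011]
force: [1.2, 0.3, -0.2]
opening: -0.0
```

```bash
cat >> h.py <<'E'
from scipy.spatial.transform import Rotation as R
def wcam(c,s):
    T=np.eye(4); T[:3,:3]=R.from_quat(s["orientation"]).as_matrix(); T[:3,3]=s["ee_pos"]
    return dict(fx=c["fx"],fy=c["fy"],cx=c["cx"],cy=c["cy"],extrinsics=T@c["T_tool_cam"])
def step(s,p,phi):
    "tool shift and turn to world p, tool-x azimuth phi deg"
    M=R.from_quat(s["orientation"]).as_matrix(); cur=np.degrees(np.arctan2(M[1,0],M[0,0]))
    return (M.T@(np.array(p)-s["ee_pos"])).round(4), np.radians((cur-phi+180)%360-180).round(3), round(cur,1)
E
python3 - <<'E'
from station import *
from h import *
import cv2
s=read_state();c=camera("wrist");w=wcam(c,s);np.savez("w1.npz",img=c["img"],**w)
cv2.imwrite("pics/w1.png",cv2.resize(c["img"][:,:,::-1],None,fx=1.5,fy=1.5,interpolation=cv2.INTER_CUBIC))
print(s["ee_pos"],w["extrinsics"].round(3).tolist(),step(s,[.607,-.1045,.13],194))
E
```

```text
[ 0.6156529  -0.08547342  0.2292363 ] [[-0.296, 0.91, 0.289, 0.539], [0.955, 0.277, 0.105, -0.112], [0.015, 0.307, -0.951, 0.358], [0.0, 0.0, 0.0, 1.0]] (array([ 0.0119, -0.0171,  0.0992]), np.float64(0.058), np.float64(-162.7))
```

View pics/w1.png

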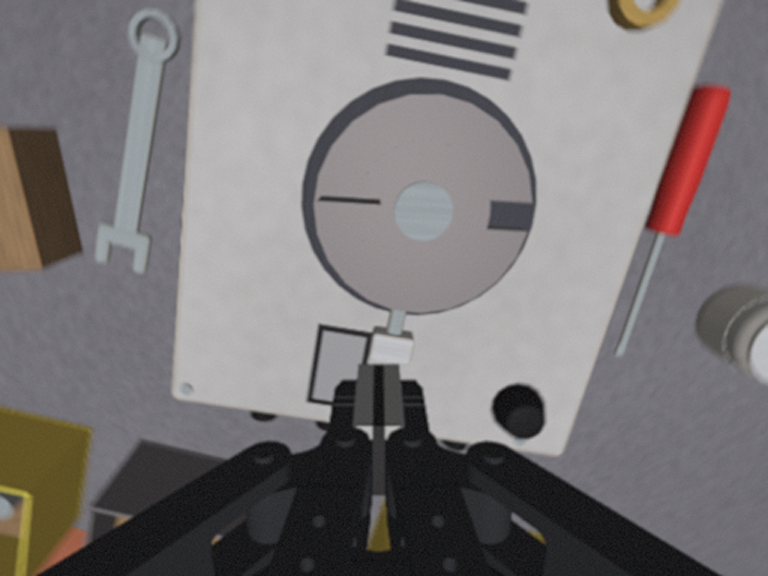

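The wrist view confirms the layout: boss at (424,211), notch from (489,215) to (532,217), pin at (398,320), block top at about (392,347), and the rib's dark face from (320,199) to (381,202).

```bash
python3 - <<'E'
from h import *
c=np.load("w1.npz")
P=lambda u,v,z:ray(c,(u+.5)/1.5-.5,(v+.5)/1.5-.5,z)
b=P(424,211,.097);print(b)
for n,u,v,z in[("pin",398,320,.08),("blk",392,347,.086),("nin",489,215,.094),("nout",532,217,.094),("ribin",381,200,.116),("ribout",320,197,.116)]:
    p=P(u,v,z);d=p-b;print(n,p.round(4),np.hypot(*d[:2]).round(4),np.degrees(np.arctan2(d[1],d[0])).round(1))
p=P(532,217,.094)-P(489,215,.094);print(np.degrees(np.arctan2(p[1],p[0])))
E
```

```text
[ 0.56822542 -0.07302922  0.097     ]
pin [ 0.6387 -0.064   0.08  ] 0.071 7.3
blk [ 0.6546 -0.0631  0.086 ] 0.0869 6.5
nin [ 0.5601 -0.0376  0.094 ] 0.0363 102.9
nout [ 0.5542 -0.0145  0.094 ] 0.0602 103.5
ribin [ 0.5672 -0.0982  0.116 ] 0.0252 -92.3
ribout [ 0.5747 -0.1275  0.116 ] 0.0549 -83.2
104.43886134600268
```

Call:
play_rows([
  [[0.006,-0.0085,0.025],0.03],
  [[0.006,-0.0085,0.025],0.03],
  [[0,0,0.025],0],
  [[0,0,0.015],0],
  [[0,0,0],0],
])

```text
clock: 3.85
ee_pos: [0.6064, -0.1049, 0.1355]
orientation: [-0.117, 0.993, 0.006, -0.011]
force: [-0.3, 1.2, 0.2]
opening: -0.0001
```

```bash
python3 - <<'E'
from station import *
from h import *
s=read_state();print(s["ee_pos"],s["force"],step(s,[.607,-.1045,.117],194))
E
```

```text
[ 0.60640355 -0.10490827  0.13549086] [-0.2772294   1.20462854  0.24577201] (array([-0.0011, -0.    ,  0.0185]), np.float64(-0.009), np.float64(-166.5))
```

Call:
play_rows([
  [[-0.001,0,0.009],0],
  [[0,0,0.008],0],
  [[0,0,-0.0005],0],
  [[0.004,0,-0.0005],0],
  [[0.003,0,-0.0005],0],
  [[0.002,0,-0.0005],0],
])

```text
clock: 4.45
ee_pos: [0.5992, -0.1068, 0.1219]
orientation: [-0.116, 0.993, 0.005, -0.01]
force: [0.3, 0.1, -0.2]
opening: 0.0002
```

```bash
cat > st.py <<'E'
from station import *
from h import *
C=np.array([.569,-.0715])
s=read_state();M=R.from_quat(s["orientation"]).as_matrix();phi=np.degrees(np.arctan2(M[1,0],M[0,0]))
print(s["clock"],s["ee_pos"].round(4),s["force"].round(1),"phi",phi.round(1),"C in tool",(M.T@np.append(C-s["ee_pos"][:2],0)).round(4))
E
python3 st.py
```

```text
4.45 [ 0.5992 -0.1068  0.1219] [ 0.3  0.1 -0.2] phi -166.7 C in tool [0.0213 0.0413 0.0009]
```

Call:
play_rows([
  [[0.001,0,0.004],0],
  [[0.002,0,0],0],
  [[0.002,0,-0.0005],0],
  [[0.0025,0,-0.0005],0],
])

```text
clock: 4.85
ee_pos: [0.5919, -0.1088, 0.1197]
orientation: [-0.115, 0.993, 0.005, -0.009]
force: [3.1, -0.5, -2.5]
opening: -0.0001
```

```bash
python3 st.py
```

```text
4.85 [ 0.5919 -0.1088  0.1197] [ 3.1 -0.5 -2.5] phi -166.7 C in tool [0.0137 0.0415 0.0007]
```

Contact is felt: 3 N opposing the push. Now I push round the arc, turning the tool with the dial.

Call:
play_rows([
  [[0.0056,-0.0015,-0.0003],0.13],
  [[0.0056,-0.0015,-0.0003],0.13],
  [[0.0056,-0.0015,-0.0003],0.13],
  [[0.0056,-0.0015,-0.0003],0.13],
  [[0.0056,-0.0015,-0.0003],0.13],
  [[0.0056,-0.0015,-0.0003],0.13],
])

```text
clock: 5.45
ee_pos: [0.5607, -0.1156, 0.1227]
orientation: [0.284, 0.959, 0.001, -0.007]
force: [2.0, -0.9, -1.7]
opening: 0.0002
```

```bash
python3 st.py
```

```text
5.45 [ 0.5607 -0.1156  0.1227] [ 2.  -0.9 -1.7] phi 147.0 C in tool [0.0171 0.0415 0.0002]
```

Call:
play_rows([
  [[0.006,-0.0015,0.003],0.13],
  [[0.0062,-0.0015,0.001],0.13],
  [[0.0062,-0.0015,0],0.13],
  [[0.006,-0.0015,0],0.13],
  [[0.006,-0.0015,0],0.13],
])

```text
clock: 5.95
ee_pos: [0.5359, -0.1012, 0.1206]
orientation: [0.588, 0.809, -0.002, -0.003]
force: [0.2, -1.8, -2.2]
opening: -0.0005
```

```bash
python3 st.py; cat > look.py <<'E'
import sys,cv2
from station import *
from h import *
n=sys.argv[1]; s=read_state();c=camera("wrist");w=wcam(c,s);np.savez(n+".npz",img=c["img"],**w)
t=camera("top");np.savez(n+"t.npz",**t)
a=cv2.resize(c["img"][:,:,::-1],(512,384)); b=cv2.resize(t["img"][140:230,260:350,::-1],(288,288),interpolation=cv2.INTER_CUBIC)
im=np.zeros((384,800,3),np.uint8);im[:,:512]=a;im[:288,512:]=b;cv2.imwrite(f"pics/{n}.png",im)
E
python3 look.py a
```

```text
5.95 [ 0.5359 -0.1012  0.1206] [ 0.2 -1.8 -2.2] phi 108.0 C in tool [ 0.018   0.0406 -0.0002]
```

View pics/a.png

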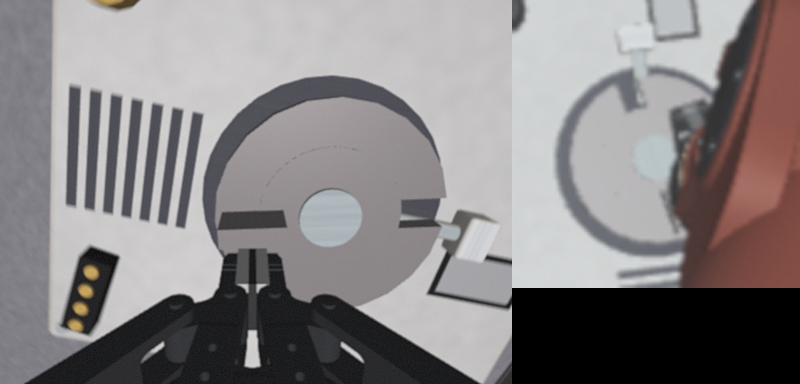

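The notch nearly reaches the pin: in the wrist view it spans (400,199)–(400,226) at its inner end, with the pin in its lower half. The boss is at (331,217) and the block top at about (478,241).

```bash
python3 - <<'E'
from h import *
c=np.load("a.npz")
P=lambda u,v,z:ray(c,u,v,z)
b=P(331,217.5,.097);print(b)
az=lambda p,q:np.degrees(np.arctan2(*(p-q)[1::-1])).round(1)
for n,u,v,z in[("ni_u",400,199,.094),("ni_l",400,226,.094),("no_u",446,197,.094),("no_l",440,228,.094),("pin",447,231,.08),("blk",478,241,.086)]:
    p=P(u,v,z);print(n,p.round(4),np.hypot(*(p-b)[:2]).round(4),az(p,b))
print(az(P(446,197,.094),P(400,199,.094)),az(P(440,228,.094),P(400,226,.094)))
E
```

```text
[ 0.56844126 -0.07176269  0.097     ]
ni_u [ 0.599  -0.0524  0.094 ] 0.0362 32.4
ni_l [ 0.6057 -0.066   0.094 ] 0.0377 8.7
no_u [ 0.6206 -0.0442  0.094 ] 0.059 27.8
no_l [ 0.6261 -0.0606  0.094 ] 0.0588 11.0
pin [ 0.6413 -0.0645  0.08  ] 0.0732 5.7
blk [ 0.6561 -0.0631  0.086 ] 0.0881 5.6
20.7 15.0
```

Call:
play_rows([
  [[0.005,-0.0018,0],0.11],
  [[0.005,-0.0018,0],0.1],
  [[0,0,0],0],
])

```text
clock: 6.35
ee_pos: [0.5304, -0.0928, 0.1211]
orientation: [0.666, 0.746, -0.002, -0.002]
force: [0.2, -0.5, 0.9]
opening: 0.0002
```

```bash
python3 st.py; python3 look.py b; python3 - <<'E'
import cv2,numpy as np
c=np.load("b.npz")["img"][120:320,260:512,::-1];cv2.imwrite("pics/b2.png",cv2.resize(c,None,fx=3,fy=3,interpolation=cv2.INTER_CUBIC))
E
```

```text
6.35 [ 0.5304 -0.0928  0.1211] [ 0.2 -0.5  0.9] phi 96.5 C in tool [ 0.0168  0.0407 -0.0002]
```

View pics/b2.png

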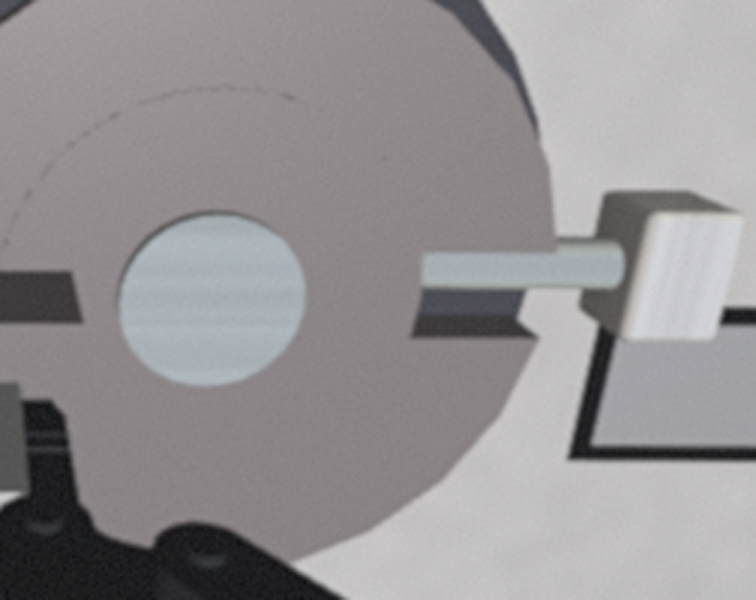

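The pin now shows inside the notch. The notch's top edges run (422,252)–(555,250) and (411,338)–(540,338) in the crop, the pin's axis passes (590,264), the boss is at (212,299), and the block top is at about (682,275).

```bash
cat > m.py <<'E'
import sys
from h import *
c=np.load(sys.argv[1]); pts=eval(sys.argv[2])
P=lambda u,v,z:ray(c,260+(u+.5)/3-.5,120+(v+.5)/3-.5,z)
b=P(*pts[0],.097);print(b)
az=lambda p,q:np.degrees(np.arctan2(*(p-q)[1::-1])).round(1)
q=[P(*x,.094) for x in pts[1:5]]+[P(*x,z) for x,z in zip(pts[5:],(.077,.086))]
for p in q:print(p.round(4),np.hypot(*(p-b)[:2]).round(4),az(p,b))
print("slot axis",az(q[1],q[0]),az(q[3],q[2]),"pin axis pin->block",az(q[5],q[4]))
# pin edge inside the slot, at r~50
E
python3 m.py b.npz "[(212,299),(422,252),(555,250),(411,338),(540,338),(590,264),(690,275)]"
```

```text
[ 0.56836138 -0.07168552  0.097     ]
[ 0.6032 -0.0602  0.094 ] 0.0367 18.3
[ 0.6256 -0.0572  0.094 ] 0.0591 14.2
[ 0.6056 -0.0763  0.094 ] 0.0375 -7.0
[ 0.6281 -0.0736  0.094 ] 0.0598 -1.9
[ 0.6445 -0.0644  0.077 ] 0.0765 5.5
[ 0.6567 -0.0616  0.086 ] 0.0889 6.5
slot axis 7.5 6.6 pin axis pin->block 13.2
```

The notch axis is at about 6° and the pin at about 6°, so they agree within 1° (3.4° allowed). Now I back off, rise and go over the boss.

Call:
play_rows([
  [[-0.006,0,-0.0005],0],
  [[-0.006,0,-0.0005],0],
  [[0,0,-0.015],0],
  [[0,0,-0.015],0],
  [[0.01,0.014,0],0],
  [[0.01,0.014,0],0],
  [[0.009,0.013,0],0],
  [[0,0,0],0],
])

```text
clock: 7.25
ee_pos: [0.573, -0.0728, 0.1517]
orientation: [0.66, 0.751, -0.001, -0.002]
force: [0.6, -0.8, -0.3]
opening: 0.0001
```

```bash
python3 st.py
```

```text
7.25 [ 0.573  -0.0728  0.1517] [ 0.6 -0.8 -0.3] phi 97.4 C in tool [ 0.0018 -0.0038  0.    ]
```

Call:
play_rows([
  [[0.001,-0.002,0.012],0],
  [[0.001,-0.002,0.012],0],
  [[0,0,0.008],0],
  [[0,0,0.002],0],
])

```text
clock: 7.65
ee_pos: [0.5693, -0.071, 0.115]
orientation: [0.659, 0.752, -0.002, -0.002]
force: [-0.5, 0.7, -0.1]
opening: -0.0002
```

```bash
python3 st.py
```

```text
7.65 [ 0.5693 -0.071   0.115 ] [-0.5  0.7 -0.1] phi 97.6 C in tool [-0.0004 -0.0003  0.    ]
```

Call:
play_rows([
  [[0,0,0.003],0],
  [[0,0,0.003],0],
  [[0,0,0.003],0],
  [[0,0,0.003],0],
])

```text
clock: 8.05
ee_pos: [0.5694, -0.0712, 0.1037]
orientation: [0.658, 0.753, -0.001, -0.002]
force: [-3.2, 1.0, 4.8]
opening: -0.0001
```

It has gone past the 2 mm stop at about 5 N, so the notch is over the pin. I keep pressing until the hard stop.

Call:
play_rows([
  [[0,0,0.002],0],
  [[0,0,0.002],0],
  [[0,0,0.002],0],
])

```text
clock: 8.35
ee_pos: [0.5693, -0.0712, 0.0991]
orientation: [0.658, 0.753, -0.001, -0.002]
force: [-3.2, 0.9, 5.0]
opening: 0.0001
```

Call:
play_rows([
  [[0,0,0.002],0],
  [[0,0,0.003],0],
])

```text
clock: 8.55
ee_pos: [0.5697, -0.0713, 0.0985]
orientation: [0.658, 0.753, -0.0, -0.001]
force: [-13.5, 3.8, 44.2]
opening: -0.0001
```

The hard stop showed as 44 N at TCP 0.0985, against 0.099 expected. Next I lift clear and check.

Call:
play_rows([
  [[0,0,-0.004],0],
  [[0,0,-0.015],0],
  [[0,0,-0.03],0],
  [[0,0,-0.04],0],
  [[-0.03,-0.03,-0.02],0],
  [[-0.03,-0.03,0],0],
  [[0,0,0],0],
])

```text
clock: 9.25
ee_pos: [0.5189, -0.1413, 0.215]
orientation: [0.657, 0.754, 0.0, 0.002]
force: [0.4, 0.9, -0.1]
opening: 0.0002
```

```bash
python3 st.py; python3 look.py d
```

```text
9.25 [ 0.5189 -0.1413  0.215 ] [ 0.4  0.9 -0.1] phi 97.9 C in tool [ 0.0623  0.0592 -0.    ]
```

View pics/d.png

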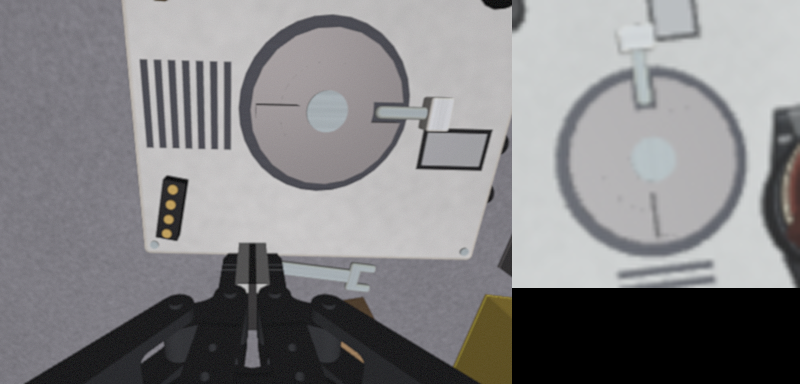

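The pin lies centred in the notch at wrist (400,113), and the dial has sat down with its dark gap even all round. The terminal strip is where it was, and the hand is clear.

```bash
python3 -c "
from station import *
print(sign_off())"
```

```text
the job is handed in; nothing more can be done
None
```

The dial is turned to the pin and pressed home, and the job is handed in. The hand was clear at about 9.3 s of the 54 s allowed.

- **Turning:** I pushed the rib clockwise by about 97° with the closed fingertips. Before pressing, the camera put both notch and pin at about 6°, with single readings spread over 1–2° (about 3.4° allowed).
- **Pressing:** The dial went down at about 5 N, past the 2 mm stop. It met the hard stop with the tool at 0.0985 m, against 0.099 m expected for fully seated. I didn't have a direct reading of the shaft position.
- **Force:** The last press peaked at 44 N vertically on the wrist, through the fingertips only. That is over the 40 N limit for the arm or gripper body, which I read as not covering the fingertips, and well under the 120 N wrist limit.
- **Last look:** The pin lay centred in the notch and the force on the hand was near zero. The terminal strip was in place. I did not check the other loose items again at the end, but nothing came near them.

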